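# Find the press nut that runs home on the thread gauge

### The job

One of these two cap nuts for the litho press has a faulty, too shallow thread. Try them on the thread gauge, gently and without forcing (right-hand thread, clockwise from above): leave the good nut screwed fully home on the gauge, its rim down on the shoulder, and put the one that binds short in the steel dish. Leave everything else on the bench where it is.

Things in the scene. Friction and masses are not known exactly. Their poses are not given: they have to be found in the camera images.
- nut_1_center (a point): one of two outwardly identical bare brass cap nuts (about 150 g), upright, mouth down; which one is faulty is unknown. Round skirt 40 mm across, 30 mm high, closed top; on it a grip bar 44 mm long (nut x), 14 wide (y), 22 high: 52 mm in all. Point: on the axis, 26 mm above the rim; the middle of the grip bar is 15 mm higher. Either nut may stand in either place.
- nut_2_center (a point): the other cap nut: same shape, axes and point as nut 1. Inside each: a bore 29 mm wide with two round lugs 5.6 mm thick on opposite sides, in line with the bar, centred 5.5 mm above the rim, 20 mm apart; the lugs run in the gauge's thread. The fault, a too shallow bore, cannot be seen.
- gauge_seat (a point): fixed thread gauge: grey round foot 88 mm across, 12 mm high, with a square nose to gauge +x; on it a dark boss 56 mm across, its flat top (the shoulder) 30 mm above the bench. Point: centre of the shoulder; z up along the post. Set down with its bar along gauge x (either way round, within 0.15 rad) a nut drops between the ridges' upper ends and rests with its rim 8 mm above the shoulder.
- gauge_tip (a point): tip of the gauge's post, 22 mm above the shoulder. Post 17 mm thick, its last 6 mm tapered to 8; two round thread ridges, 25 mm over them. Right-hand, two starts, lead 24 mm a turn (3.8 mm per rad), about 1.8 mm axial play; it does not run back by itself, so a nut comes off only by turning it back. Forces of nut on gauge must stay below 100 N; turning on against a stop exceeds that.
- gauge: the gauge as a whole, origin under its foot. Turned clockwise from the set-down position and allowed to sink, the good nut's rim meets the shoulder after about 2.1 rad and is tight after 2.5; the faulty nut stops sinking 5 mm above the shoulder after about 0.8 rad and is jammed after 1.2.
- dish: loose round dark steel dish, 150 mm across, 35 mm high, 3 mm wall, open on top, flat inside; origin at the centre of its underside, z up.
Not all that is in view belongs to the job. What is shaped like the part that bears nut_2_center but green is not meant. What is shaped like the gauge but red is not meant.

How it is judged:
By the outcome, as a careful person would: the job done as asked, in the order asked, and still so for the second after the job is handed in, with the robot touching nothing.
It also fails if it takes over 72 s, if anything falls off the work surface, if the arm or the gripper's body presses on something with over 40 N, if the wrist force passes 120 N, or if a joint passes its speed limit or range.

### The arm

A 6-joint arm with a two-finger parallel gripper is mounted at the origin on the work surface. World frame = base frame: x ahead of the robot, y to its left, z up, the work surface at z = 0. Lengths are in m, angles in degrees, forces in N, time in s.
With the tool pointing down it reaches from about 0.425 to 0.95 m from the base axis. Payload 3.5 kg.
Tool frame: the origin (TCP) lies on the centre line of the jaws, within the pads' length; the fingertips stand arm.tcp_to_tips ahead of it and the grasp point (between the pads) lies 3 mm ahead of it (arm.tcp_to_tips is the distance from the TCP to the fingertips, in m); z points along the fingers, y is the line along which they close (so a half turn about z gives the same grasp; the last joint's range is limited). The gripper opens to 85 mm and grips with 20 to 120 N. Pads are 22 mm wide; open, the fingers measure 114 mm over their backs; the gripper's body (76 mm by 85 mm) begins 54 mm behind the grasp point. The pads swing forward as they close: fully open they stand 13 mm farther back than shut.
Start: joints at [56.837, 16.404, 90.338, -0, 73.258, -8.594], TCP at [0.281, 0.614, 0.227] pointing down, gripper open.
Joint ranges: [-158.93, 158.93], [-51.34, 127.21], [12.03, 142.37], [-87.48, 267.48], [13.55, 161.25], [-162.69, 162.69]. Speed limits (degrees/s): [159.86, 159.86, 180, 180, 180, 180].

### API

Orientations are given as [roll, pitch, yaw] about the fixed x, y, z axes, in that order (R = Rz(yaw) Ry(pitch) Rx(roll)).
In Python, from cell import arm gives the robot as it stands. The module is installed in compiled form; this text tells all that it offers.
- The arm moves only by the shell command python3 -m creep 'ROWS' [FORCE]. ROWS is JSON, a list of rows, each a list of 3 entries, a list of its own where there are three numbers: the closure, from 0 (fully open) to 1 (shut), then the shift along the tool's x, y, z as a fraction of full scale, then the turn, a rotation vector about the tool's x, y, z as a fraction of full scale. In form: [[gripper, [x, y, z], [wx, wy, wz]], ...]. A call has 1 to 20 rows; each row shifts and turns the commanded pose from where the row before left it, along the tool's axes as they then stand; what a row does not reach is not made up. Full scale, the value 1, is 200 mm for a shift and 4 degrees for a turn. A row lasts 1/8 s, in which the tool goes at most 62.5 mm and 10.7 degrees, less where a joint would pass 70% of its speed; a pose out of reach is approached as far as the arm can. A call with a number of a shift or a turn outside -1 to 1 is refused whole. A call with a gripper value outside its range is refused whole. The fingers move at their own pace and stop on an object; FORCE is the grip in N (left out, the last holds). Time passes only in rows, so rows that do not move let the fingers close. It gives the time, the measured TCP pose, the force, the opening and the grip force at its end, in the units of the state.
- arm.observe(): the state, without advancing time (a new reading comes with each control period).
- arm.capture(name): name is "side" or "top" or "wrist"; returns the picture (480x640x3 uint8, red, green, blue); there is no depth.
- arm.camera_params(name): a dict with "intrinsics" (3x3 intrinsics, pixels), "cam_to_world" (4x4, takes a point from camera to world coordinates). Camera axes: x right, y down, z forward; pixel columns grow to the right and rows downward; lengths in m; the calibration is good to about 2 mm. The wrist camera is an equidistant fisheye: a pixel r from the principal point sees the ray r / f radians off the axis. A picture is of the moment at which its call begins: read the wrist's pose just before it. camera_params takes no time and is no camera call; for the wrist camera it gives the pose at the moment of the call.
- arm.finish_job(): hands the job in; it is judged then, once.
Trained networks look in the newest picture that a camera, given by its name, has taken for a name from the list of things; names that differ only in an ending like _2 or _b are one class to them, and where a whole thing is asked for, a point or a joint stands for the part that bears it (a point fixed in the world has none). Each returns a list of dicts, best first, with "confidence" (0 to 1); they miss things now and then, are a little off and sometimes report something else, mostly with a low value. They report only what shows in the picture. A call takes as long as a camera call. They do not tell look-alikes from the thing itself.
- arm.masks_of(target, camera): "pixels" (480x640 bool, what is visible of it) and "uv" ([column, row] in pixels, amid what is visible of it).
- arm.tip_of(target, camera): "uv" ([column, row] in pixels: a listed point, or the origin of a listed thing).
The state is a dict: "t": time; "qpos": joint angles; "joint_velocities": joint speeds; "joint_torque": joint torques, N m; "position": TCP position; "tcp_rot": TCP orientation; "force": force on the tool from outside, world axes, zero at the start; "wrist_torque": the same for the moment, N m; "grip_width": finger opening in m; "grasp_force": force on a finger pad.
Only numpy, scipy, OpenCV 4.12 (cv2) and the standard library are available. Lean on these libraries where they do the work, as an engineer would, in place of code of your own. Each camera call takes 0.05 s, during which the arm holds its last target. There are 200 camera calls.

## Working session

There is one attempt and no reset: what is moved stays moved. The work goes in short steps, Python scripts to look and compute and a shell command to move; the robot and the scene stay as the last step left them, time stands still between calls to the robot, and variables do not carry over. Pictures are saved under pics/ and viewed, at most 10 in all, crops included, and the job is handed in when it is done.

```bash
mkdir -p pics; cat > h.py <<'E'
import numpy as np, cv2
from cell import arm
from scipy.spatial.transform import Rotation as R
def ray(cam,uv,P=None):
    P=P or arm.camera_params(cam);K=np.array(P["intrinsics"]);T=np.array(P["cam_to_world"])
    d=np.array([(uv[0]-K[0,2])/K[0,0],(uv[1]-K[1,2])/K[1,1]])
    if cam=="wrist":
        th=np.linalg.norm(d);s=np.sin(th)/max(th,1e-9);v=np.array([d[0]*s,d[1]*s,np.cos(th)])
    else: v=np.array([d[0],d[1],1.])
    return T[:3,3],T[:3,:3]@v
def at(cam,uv,z,P=None):
    o,v=ray(cam,uv,P);return o+v*(z-o[2])/v[2]
def save(im,n): cv2.imwrite("pics/"+n,cv2.cvtColor(im,cv2.COLOR_RGB2BGR))
E
python3 - <<'E'
from h import *
np.set_printoptions(precision=4,suppress=True)
print(arm.observe(),arm.tcp_to_tips)
for c in ["top","side"]:
    save(arm.capture(c),c+"0.png")
    print(c,np.array(arm.camera_params(c)["cam_to_world"])[:3,3])
    for n,z in [("nut_1_center",.026),("gauge_seat",.03),("gauge_tip",.052),("gauge",0),("dish",0)]:
        for d in arm.tip_of(n,c): print(c,n,round(d["confidence"],2),np.round(d["uv"]),at(c,d["uv"],z))
E
```

```text
{'t': 0.0, 'qpos': array([56.8377, 16.4559, 90.4228,  0.0015, 73.2585, -8.5952]), 'joint_velocities': array([-0.0021, -0.0194, -0.0122,  0.0073, -0.0682,  0.0134]), 'joint_torque': array([ -0.0004, -40.6001, -29.262 ,  -0.0002,   0.0059,   0.    ]), 'position': array([0.2802, 0.6133, 0.226 ]), 'tcp_rot': array([-179.8646,   -0.0219,  155.4325]), 'force': array([ 0.8558, -0.2392,  0.0467]), 'wrist_torque': array([-0.0428, -0.0361, -0.0586]), 'grasp_force': 0.0, 'grip_width': 0.08572393276492382} 0.022
top [ 0.3467 -0.0045  1.1021]
top nut_1_center 0.54 [458. 156.] [ 0.6429 -0.3006  0.026 ]
top gauge_seat 0.93 [309. 211.] [0.5211 0.0588 0.03  ]
top gauge_seat 0.93 [255. 316.] [0.2782 0.1898 0.03  ]
top gauge_tip 0.65 [252. 318.] [0.2742 0.1928 0.052 ]
top gauge_tip 0.55 [312. 207.] [0.5266 0.0496 0.052 ]
top gauge 0.94 [314. 214.] [0.5167 0.048  0.    ]
top gauge 0.81 [256. 317.] [0.2732 0.1929 0.    ]
top dish 0.79 [229. 227.] [0.4924 0.2578 0.    ]
side [ 0.0228 -0.6388  0.6521]
side nut_1_center 0.6 [521. 315.] [ 0.6399 -0.3035  0.026 ]
side gauge_seat 0.94 [188. 233.] [0.2747 0.1921 0.03  ]
side gauge_tip 0.84 [189. 224.] [0.2775 0.1886 0.052 ]
side gauge_tip 0.71 [333. 219.] [0.5179 0.0523 0.052 ]
side gauge 0.97 [194. 243.] [0.2836 0.1945 0.    ]
side gauge 0.68 [334. 240.] [0.5199 0.0513 0.    ]
side dish 0.8 [273. 201.] [0.489  0.2403 0.    ]
```

View pics/top0.png

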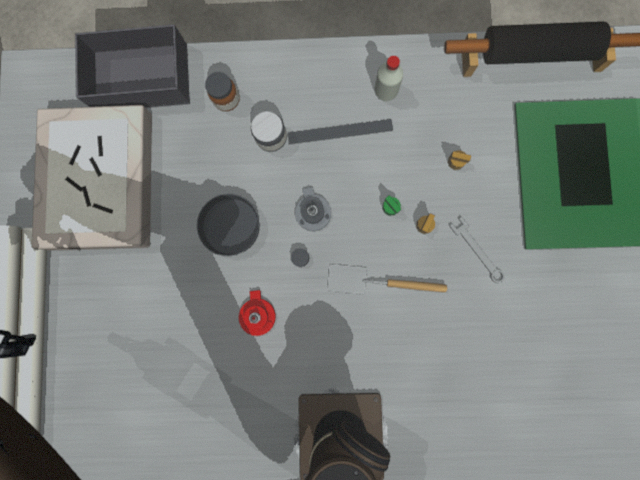

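View pics/side0.png

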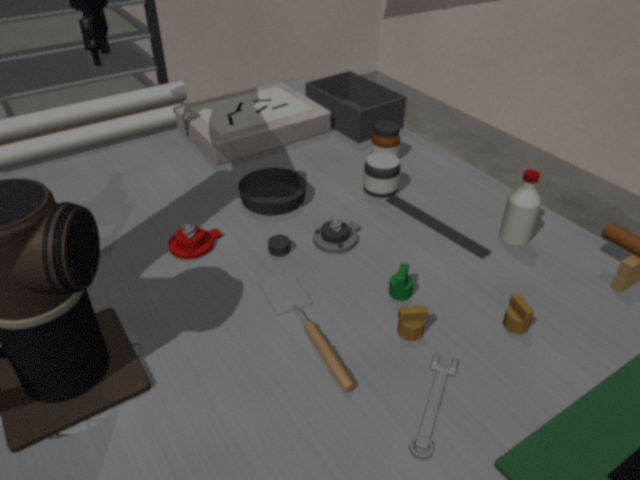

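Candidates in the top view:
- **Nuts:** brass at (459,159) and (427,224) fit. Green at (392,205) is the look-alike.
- **Gauge:** grey at (312,211) fits. Red at (257,316) is not meant.

I'll confirm these in an enlarged crop.

```bash
python3 - <<'E'
from h import *
np.set_printoptions(precision=4,suppress=True)
im=arm.capture("top"); save(cv2.resize(im[140:260,280:480],None,fx=4,fy=4,interpolation=cv2.INTER_CUBIC),"crop1.png")
hsv=cv2.cvtColor(im,cv2.COLOR_RGB2HSV)
for d in arm.masks_of("nut_1_center","top"):
    m=d["pixels"]; print("nut",round(d["confidence"],2),d["uv"],m.sum(),np.median(hsv[m],0),at("top",d["uv"],.04))
for d in arm.masks_of("gauge","top"): print("g",d["confidence"],d["uv"],np.median(hsv[d["pixels"]],0))
im=arm.capture("side")
for d in arm.masks_of("nut_1_center","side"): print("nut side",round(d["confidence"],2),d["uv"],at("side",d["uv"],.026))
E
```

```text
nut 0.73 [427.3, 225.7] 289 [ 20. 124. 135.] [ 0.4759 -0.2167  0.04  ]
nut 0.53 [457.1, 160.7] 336 [ 20. 125. 135.] [ 0.628 -0.294  0.04 ]
g 0.91 [257.1, 316.6] [  1. 186. 164.]
g 0.66 [315.8, 213.8] [101.  17. 111.]
nut side 0.58 [515.9, 316.4] [ 0.6308 -0.3013  0.026 ]
```

View pics/crop1.png

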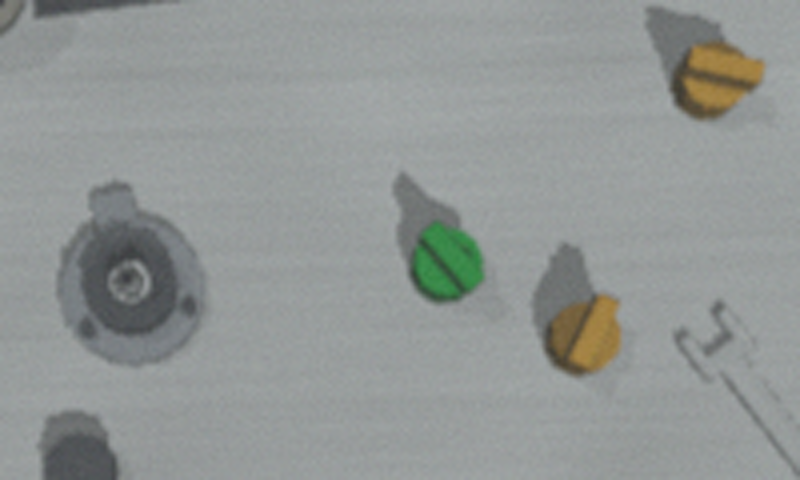

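Crop confirms it. The brass nuts are at crop (585,335) and (715,78), green at (447,262) is the look-alike, and the grey gauge is at (130,283) with its nose up at (113,200). First move: over the gauge for a wrist look.

```bash
python3 -m creep '[[0,[-0.215,-0.205,0],[0,0,0]],[0,[-0.215,-0.205,0],[0,0,0]],[0,[-0.215,-0.205,0],[0,0,0]],[0,[-0.215,-0.205,0],[0,0,0]],[0,[-0.215,-0.205,0],[0,0,0]],[0,[-0.215,-0.205,0],[0,0,0]],[0,[-0.215,-0.205,0],[0,0,0]],[0,[-0.215,-0.205,0],[0,0,0]],[0,[-0.215,-0.205,0],[0,0,0]],[0,[-0.215,-0.205,0],[0,0,0]],[0,[0,0,0],[0,0,0]]]'
python3 - <<'E'
from h import *
np.set_printoptions(precision=4,suppress=True)
P=arm.camera_params("wrist");im=arm.capture("wrist");save(im,"w1.png");print(P, arm.observe()["position"])
for n,z in [("gauge_seat",.03),("gauge_tip",.052),("gauge",0),("dish",0),("nut_1_center",.026)]:
    for d in arm.tip_of(n,"wrist"): print(n,round(d["confidence"],2),np.round(d["uv"],1),at("wrist",d["uv"],z,P))
for d in arm.masks_of("nut_1_center","wrist"): print("mask nut",d["uv"],at("wrist",d["uv"],.035,P))
E
```

```text
t: 2.22
position: [0.5024, 0.0588, 0.2278]
tcp_rot: [-180.0, 0.1, 155.1]
force: [0.2, 1.1, 0.1]
grip_width: 0.0856
grasp_force: 0.0
{'intrinsics': array([[371.6483,   0.    , 322.3907],
       [  0.    , 371.6483, 242.3779],
       [  0.    ,   0.    ,   1.    ]]), 'cam_to_world': array([[ 0.4214,  0.8686,  0.2608,  0.436 ],
       [ 0.9069, -0.4035, -0.1213,  0.0901],
       [-0.0001,  0.2876, -0.9577,  0.374 ],
       [ 0.    ,  0.    ,  0.    ,  1.    ]])} [0.5016 0.0606 0.2275]
gauge_seat 0.72 [324.6 232.7] [0.5217 0.0525 0.03  ]
gauge_seat 0.43 [100.7 298.7] [ 0.4827 -0.2181  0.03  ]
gauge_tip 0.62 [324.6 241.7] [0.5239 0.0514 0.052 ]
gauge 0.8 [325.2 227.8] [0.5247 0.052  0.    ]
dish 0.91 [485.6 126.3] [0.4944 0.253  0.    ]
dish 0.23 [324.9 232.3] [0.529  0.0497 0.    ]
nut_1_center 0.42 [128.7 407.1] [ 0.6338 -0.2978  0.026 ]
mask nut [132.2, 421.7] [ 0.6531 -0.3027  0.035 ]
```

View pics/w1.png

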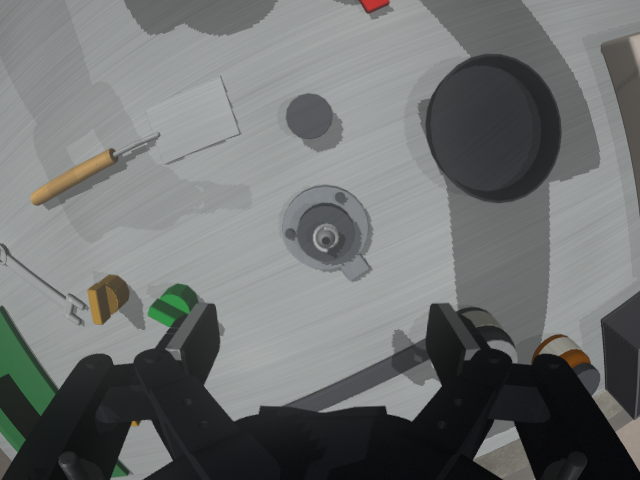

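The wrist view shows the gauge centred at (326,237) with its nose at (357,267), the dish at (494,127) and nut A at (108,300), with green beside it at (175,305). Next: a closer look at nut A, and the nose direction computed from this picture.

```bash
python3 -m creep '[[0,[-0.083,-0.26,0],[0,0,0]],[0,[-0.083,-0.26,0],[0,0,0]],[0,[-0.083,-0.26,0.1],[0,0,0]],[0,[-0.083,-0.26,0.1],[0,0,0]],[0,[-0.083,-0.26,0.1],[0,0,0]],[0,[0,0,0],[0,0,0]]]'
python3 - <<'E'
from h import *
np.set_printoptions(precision=4,suppress=True)
P1={'intrinsics':[[371.6483,0,322.3907],[0,371.6483,242.3779],[0,0,1]],'cam_to_world':[[.4214,.8686,.2608,.436],[.9069,-.4035,-.1213,.0901],[-.0001,.2876,-.9577,.374],[0,0,0,1]]}
for uv in [(357,268),(371,266),(347,279)]: print("nose",at("wrist",uv,.012,P1))
P=arm.camera_params("wrist");im=arm.capture("wrist");save(im,"w2.png")
np.save("P2.npy",P["cam_to_world"]);print(arm.observe()["position"])
for d in arm.tip_of("nut_1_center","wrist"): print(round(d["confidence"],2),np.round(d["uv"],1),at("wrist",d["uv"],.026,P))
hsv=cv2.cvtColor(im,cv2.COLOR_RGB2HSV)
for d in arm.masks_of("nut_1_center","wrist"):
  m=d["pixels"];print("mask",round(d["confidence"],2),d["uv"],np.median(hsv[m],0)[0])
u,v=[int(x) for x in (326,232)]
save(cv2.resize(im[150:330,200:440],None,fx=3,fy=3),"w2c.png")
E
```

```text
t: 3.32
position: [0.4674, -0.2103, 0.1657]
tcp_rot: [180.0, -0.2, 155.2]
force: [0.8, -0.3, 0.2]
grip_width: 0.0852
grasp_force: 0.0
nose [0.5751 0.0652 0.012 ]
nose [0.5793 0.0794 0.012 ]
nose [0.582  0.0508 0.012 ]
[ 0.4681 -0.209   0.1666]
0.92 [313.  413.1] [ 0.6381 -0.2991  0.026 ]
mask 0.88 [314.4, 394.1] 19.0
mask 0.37 [588.1, 170.1] 103.0
```

View pics/w2c.png

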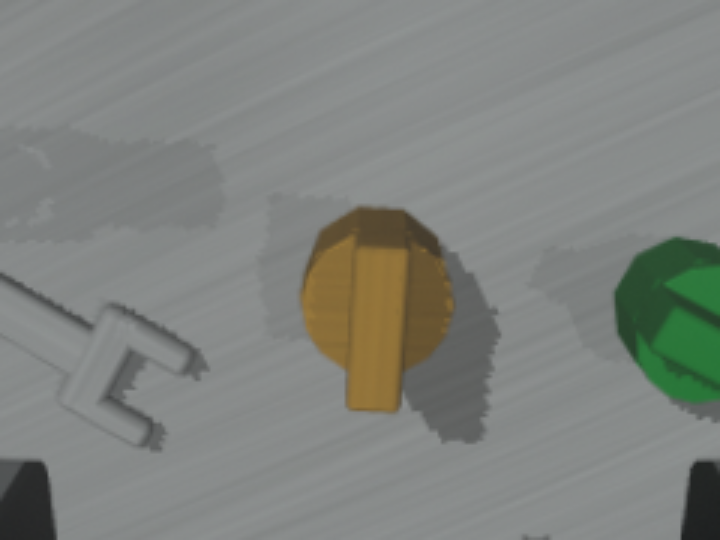

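```bash
python3 - <<'E'
from h import *
np.set_printoptions(precision=4,suppress=True)
P=arm.camera_params("wrist")
c=[at("wrist",(x/3+200,y/3+150),.052,P) for x,y in [(357,247),(408,247),(401,411),(347,410)]]
f=(c[0]+c[1])/2;n=(c[2]+c[3])/2
print((f+n)/2, np.linalg.norm(f-n),np.linalg.norm(c[0]-c[1]),np.degrees(np.arctan2(*(n-f)[1::-1])))
o=arm.observe();Rt=R.from_euler("xyz",o["tcp_rot"],degrees=True).as_matrix()
print(o["tcp_rot"],o["position"],Rt.T@((f+n)/2-o["position"])*1000)
E
```

```text
[ 0.4877 -0.2128  0.052 ] 0.0433210607866438 0.012421523051005799 -27.130654203400397
[179.9781   0.0161 155.5013] [ 0.469  -0.2077  0.1677] [-19.1059   3.1226 115.7522]
```

```bash
python3 -m creep '[[0,[-0.095,0.015,0.2],[0,0,0.6]],[0,[0,0,0.25],[0,0,0]],[0.5,[0,0,0.1125],[0,0,0]],[0.5,[0,0,0],[0,0,0]],[0.5,[0,0,0],[0,0,0]]]' 60
python3 -m creep '[[1,[0,0,0],[0,0,0]],[1,[0,0,0],[0,0,0]],[1,[0,0,0],[0,0,0]],[1,[0,0,0],[0,0,0]]]' 60
```

```text
t: 4.1
position: [0.4886, -0.2136, 0.0567]
tcp_rot: [-180.0, 0.2, 153.1]
force: [0.5, 0.1, 0.7]
grip_width: 0.0427
grasp_force: 0.0
t: 4.6
position: [0.4871, -0.214, 0.0551]
tcp_rot: [-180.0, 0.0, 153.0]
force: [0.7, -0.6, 0.5]
grip_width: 0.0002
grasp_force: 0.0
```

```bash
python3 - <<'E'
from h import *
save(arm.capture("wrist")[150:,100:540],"w3.png")
s=arm.capture("side");save(cv2.resize(s[270:370,350:490],None,fx=5,fy=5),"s3.png")
E
```

```text
(no output)
```

View pics/s3.png

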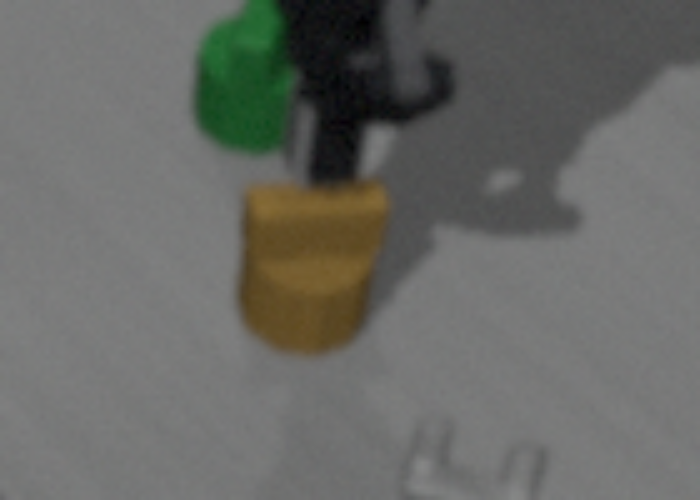

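```bash
python3 - <<'E'
from h import *
P=arm.camera_params("side");K=np.array(P["intrinsics"]);T=np.linalg.inv(np.array(P["cam_to_world"]))
for p in [(.4875,-.214,.033),(.4875,-.214,.052),(.4877,-.2128,.052),(.4877,-.2128,0)]:
    q=K@(T[:3,:3]@np.array(p)+T[:3,3]);q=q[:2]/q[2];print(p,q,(q-[350,270])*5)
E
```

```text
(0.4875, -0.214, 0.033) [412.63990956 315.6147563 ] [313.19954781 228.07378152]
(0.4875, -0.214, 0.052) [413.96872653 307.04563573] [319.84363266 185.22817866]
(0.4877, -0.2128, 0.052) [413.55387508 306.5447178 ] [317.76937538 182.72358902]
(0.4877, -0.2128, 0) [410.01748744 329.46255425] [300.08743722 297.31277125]
```

View pics/w3.png

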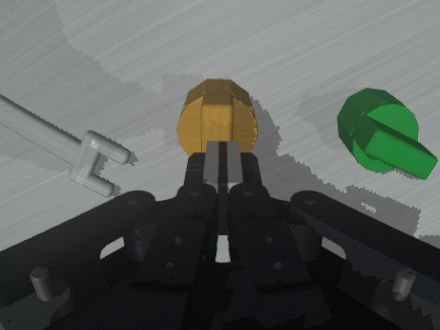

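```bash
python3 - <<'E'
from h import *
np.set_printoptions(precision=4,suppress=True)
P=arm.camera_params("wrist");o=arm.observe();K=np.array(P["intrinsics"]);T=np.array(P["cam_to_world"])
Rt=R.from_euler("xyz",o["tcp_rot"],degrees=True).as_matrix()
def proj(p):
    q=np.linalg.inv(T)@np.r_[p,1];th=np.arctan2(np.hypot(q[0],q[1]),q[2]);d=q[:2]/np.hypot(q[0],q[1])*th*K[0,0]
    return K[:2,2]+d-[100,150]
p=o["position"];print(p,T[:3,3])
for t in [(0,0,.022),(0,0,.009),(11,0,22),(-11,0,22),(-11,0,0)]:
    t=np.array(t)/(1000 if max(np.abs(t))>1 else 1);print("tool",t,proj(p+Rt@t))
ax=np.array([np.cos(np.radians(-27)),np.sin(np.radians(-27)),0])
for s in (-.022,0,.022): print("bar",s,proj(np.array([.4877,-.2128,.052])+s*ax))
for d in arm.tip_of("nut_1_center","wrist"): print(d["confidence"],np.array(d["uv"])-[100,150],at("wrist",d["uv"],.026,P))
E
```

```text
[ 0.4871 -0.214   0.055 ] [ 0.4219 -0.1804  0.2013]
tool [0.    0.    0.022] [221.6326 137.0234]
tool [0.    0.    0.009] [221.5813 148.2583]
tool [0.011 0.    0.022] [221.6152 116.1316]
tool [-0.011  0.     0.022] [221.6509 156.9407]
tool [-0.011  0.     0.   ] [221.5661 178.6369]
bar -0.022 [224.6948 107.4295]
bar 0 [224.5724 154.0365]
bar 0.022 [224.4425 195.5527]
```

The fingers shut just above the bar without touching it: the side view shows the tip meeting the bar's top edge at crop (335,182). I'll reopen, go lower and close gently. The width will show whether I have the bar (14 mm) or the skirt (40 mm).

```bash
python3 -m creep '[[0,[0,0,0],[0,0,0]],[0,[0,0,0],[0,0,0]],[0,[0,0,0],[0,0,0]],[0,[0,0,0.06],[0,0,0]],[1,[0,0,0],[0,0,0]],[1,[0,0,0],[0,0,0]],[1,[0,0,0],[0,0,0]],[1,[0,0,0],[0,0,0]],[1,[0,0,0],[0,0,0]]]' 20
```

```text
t: 5.88
position: [0.4873, -0.2141, 0.0432]
tcp_rot: [-180.0, 0.0, 153.0]
force: [-0.7, -1.1, 1.2]
grip_width: 0.0129
grasp_force: 22.8
```

```bash
python3 -m creep '[[1,[0,0,0],[0,0,0]],[1,[0,0,-0.2],[0,0,0]],[1,[0,0,-0.225],[0,0,0]],[1,[0.036,0.2425,0],[0,0,0]],[1,[0.036,0.2425,0],[0,0,0]],[1,[0.036,0.2425,0],[0,0,0]],[1,[0.036,0.2425,0],[0,0,0]],[1,[0.036,0.2425,0],[0,0,0]],[1,[0.036,0.2425,0],[0,0,0]],[1,[0,0,0],[0,0,-0.975]],[1,[0,0,0],[0,0,-0.975]],[1,[0,0,0],[0,0,-0.975]],[1,[0,0,0],[0,0,-0.975]],[1,[0,0,0],[0,0,-0.975]],[1,[0,0,0],[0,0,-0.975]],[1,[0,0,0],[0,0,-0.975]],[1,[0,0,0],[0,0,-0.975]],[1,[0,0,0],[0,0,-0.975]],[1,[0,0,0],[0,0,-0.975]],[1,[0,0,0],[0,0,0]]]' 70
python3 - <<'E'
from h import *
np.set_printoptions(precision=4,suppress=True)
o=arm.observe();print(o["position"],o["tcp_rot"],o["grip_width"],o["qpos"])
P=arm.camera_params("wrist");im=arm.capture("wrist");save(im,"w4.png");np.save("P4.npy",P["cam_to_world"])
for n,z in [("gauge_seat",.03),("gauge_tip",.052),("gauge",0),("nut_1_center",.1)]:
    for d in arm.tip_of(n,"wrist"): print(n,round(d["confidence"],2),np.round(d["uv"],1),at("wrist",d["uv"],z,P))
E
```

```text
t: 8.38
position: [0.5801, 0.0651, 0.1273]
tcp_rot: [180.0, -0.1, -168.0]
force: [0.7, 0.4, -0.8]
grip_width: 0.0112
grasp_force: 68.9
[0.5801 0.0651 0.1273] [ 179.9748   -0.0722 -168.0105] 0.011151441495778137 [  -3.5514   10.937   107.9722    0.0056   61.1671 -105.5436]
gauge_seat 0.89 [317.8 154.9] [0.5223 0.0503 0.03  ]
gauge_tip 0.83 [320.6 155.1] [0.5208 0.052  0.052 ]
gauge 0.73 [321.1 156.3] [0.5244 0.0529 0.    ]
nut_1_center 0.33 [317.7 156.5] [0.5191 0.0505 0.1   ]
```

View pics/w4.png

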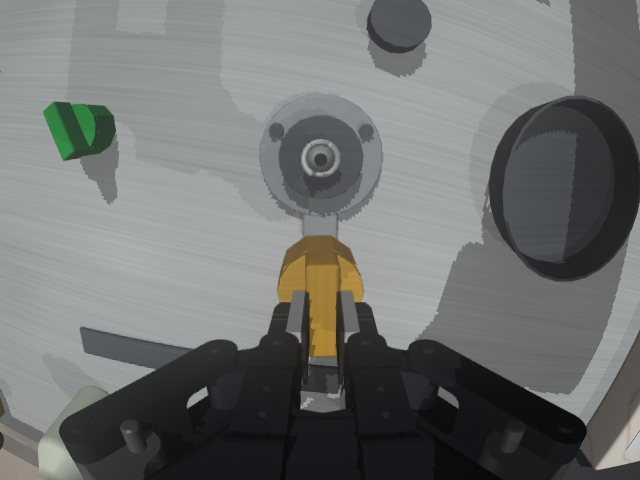

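Picture: the gauge post is at (320,158) and its nose runs straight down at (320,225), so the yaw matches. The nut hangs square in the jaws, with its bar along column 320.

```bash
python3 - <<'E'
from h import *
np.set_printoptions(precision=4,suppress=True)
P=arm.camera_params("wrist");o=arm.observe();p=o["position"];Rt=R.from_euler("xyz",o["tcp_rot"],degrees=True).as_matrix()
def tl(uv,z): return Rt.T@(at("wrist",uv,z,P)-p)*1000
for n,uv,z in [("tip",(320.5,158),.052),("foot",(320.5,155),.012),("boss",(321,157),.03),("nose",(320,225),.012),("bar far",(321.5,252),.136),("bar near",(323.5,356),.136),("skirt top c far",(320,236),.084),("skl",(278,288),.11),("skr",(363,288),.11)]: print(n,tl(uv,z),at("wrist",uv,z,P))
E
```

```text
tip [58.8391 -0.6026 75.8076] [0.523  0.0522 0.052 ]
foot [ 58.4078  -0.7906 115.8074] [0.5235 0.0521 0.012 ]
boss [58.0931 -0.3801 97.8074] [0.5237 0.0526 0.03  ]
nose [  7.7459  -1.2069 115.7956] [0.5731 0.0622 0.012 ]
bar far [27.7495  0.1436 -8.1996] [0.5533 0.0594 0.136 ]
bar near [-20.7821   0.9802  -8.2109] [0.6006 0.0703 0.136 ]
skirt top c far [19.6523 -0.7623 43.7984] [0.5614 0.0602 0.084 ]
skl [  0.8754 -20.9648  17.7924] [0.584  0.0443 0.11  ]
skr [ 0.8849 20.1201 17.7956] [0.5754 0.0845 0.11  ]
```

```bash
python3 -m creep '[[1,[0.2925,-0.002,0],[0,0,0]],[1,[0,0,0.14],[0,0,0]],[1,[0,0,0],[0,0,0]]]'
python3 -m creep '[[1,[0,0,0.025],[0,0,0]],[1,[0,0,0.02],[0,0,0]],[1,[0,0,0],[0,0,0]]]'
```

```text
t: 9.0
position: [0.5213, 0.0525, 0.0981]
tcp_rot: [179.9, -0.3, -168.0]
force: [0.2, 0.3, -1.7]
grip_width: 0.0116
grasp_force: 68.9
t: 9.38
position: [0.5239, 0.0525, 0.091]
tcp_rot: [-180.0, 0.0, -168.0]
force: [0.6, -0.6, -1.5]
grip_width: 0.0109
grasp_force: 68.9
```

```bash
python3 -m creep '[[1,[0,0,0.015],[0,0,0]],[1,[0,0,0.015],[0,0,0]],[1,[0,0,0],[0,0,0]]]'
```

```text
t: 9.75
position: [0.5232, 0.0525, 0.0845]
tcp_rot: [180.0, -0.0, -168.0]
force: [-0.2, 0.6, -0.9]
grip_width: 0.0108
grasp_force: 68.9
```

```bash
python3 -m creep '[[1,[0,0,0.01],[0,0,0]],[1,[0,0,0.005],[0,0,0]],[1,[0,0,0],[0,0,0]]]'
```

```text
t: 10.12
position: [0.5234, 0.0525, 0.0818]
tcp_rot: [180.0, -0.0, -168.0]
force: [-0.3, -0.6, -1.0]
grip_width: 0.0112
grasp_force: 68.9
```

```bash
python3 -m creep '[[1,[0,0,0.005],[0,0,0]],[1,[0,0,0],[0,0,0]]]'
```

```text
t: 10.38
position: [0.5234, 0.0525, 0.0809]
tcp_rot: [180.0, -0.0, -168.0]
force: [0.5, 0.6, -1.6]
grip_width: 0.0111
grasp_force: 68.9
```

```bash
python3 -m creep '[[1,[0,0,0.005],[0,0,0]],[1,[0,0,0],[0,0,0]]]'
```

```text
t: 10.62
position: [0.5237, 0.0524, 0.0804]
tcp_rot: [-180.0, 0.0, -168.0]
force: [-1.2, 0.6, 1.4]
grip_width: 0.0114
grasp_force: 69.3
```

```bash
python3 -m creep '[[1,[0,0,0.00133],[0,0,1]],[1,[0,0,0.00133],[0,0,1]],[1,[0,0,0.00133],[0,0,1]],[1,[0,0,0],[0,0,0]]]'
```

```text
t: 11.12
position: [0.5238, 0.0523, 0.0796]
tcp_rot: [-180.0, 0.0, -179.9]
force: [-1.7, 0.0, 1.8]
grip_width: 0.0111
grasp_force: 69.3
```

```bash
python3 -m creep '[[1,[0,0,0.00133],[0,0,1]],[1,[0,0,0.00133],[0,0,1]],[1,[0,0,0.00133],[0,0,1]],[1,[0,0,0.00133],[0,0,1]],[1,[0,0,0.00133],[0,0,1]],[1,[0,0,0.00133],[0,0,1]],[1,[0,0,0],[0,0,0]]]'
python3 -c "
from cell import arm;o=arm.observe();print(o['position'],o['force'],o['wrist_torque'])"
```

```text
t: 12.0
position: [0.5233, 0.0526, 0.0777]
tcp_rot: [-180.0, -0.0, 156.1]
force: [-1.2, 1.0, 2.7]
grip_width: 0.0109
grasp_force: 69.4
[0.52325245 0.05258868 0.0776515 ] [-1.21930994  0.95775148  2.6731451 ] [-0.03665903  0.3398508  -0.0404536 ]
```

```bash
python3 -m creep '[[1,[0,0,0.00133],[0,0,1]],[1,[0,0,0.00133],[0,0,1]],[1,[0,0,0.00133],[0,0,1]],[1,[0,0,0],[0,0,0]]]'
python3 -m creep '[[1,[0,0,0.00133],[0,0,1]],[1,[0,0,0.00133],[0,0,1]],[1,[0,0,0],[0,0,0]]]'
python3 -c "
from cell import arm;o=arm.observe();print(o['position'],o['force'],o['wrist_torque'])"
```

```text
t: 12.5
position: [0.5237, 0.0526, 0.0775]
tcp_rot: [180.0, 0.0, 144.2]
force: [-1.9, 0.8, 5.4]
grip_width: 0.011
grasp_force: 69.8
t: 12.88
position: [0.5241, 0.0526, 0.0775]
tcp_rot: [179.9, 0.0, 136.2]
force: [-2.2, 1.0, 6.2]
grip_width: 0.0111
grasp_force: 70.0
[0.5241433  0.05258648 0.0774625 ] [-2.23953975  0.95491616  6.24747748] [0.11001369 0.43230078 0.02219731]
```

```bash
python3 -m creep '[[1,[0,0,0.0025],[0,0,0.75]],[1,[0,0,0],[0,0,0]]]'
python3 -c "
from cell import arm;o=arm.observe();print(o['position'],o['force'],o['wrist_torque'])"
```

```text
t: 13.12
position: [0.5244, 0.0526, 0.0774]
tcp_rot: [179.9, 0.1, 133.2]
force: [-2.4, 0.5, 9.3]
grip_width: 0.0114
grasp_force: 70.2
[0.52437587 0.05256297 0.0774359 ] [-2.41392471  0.54488811  9.26063991] [0.13557439 0.5967606  0.04437787]
```

This nut stopped sinking at TCP z 0.0775, about 3 mm down, while the force kept rising, so it's the faulty one. I'll turn it back and lift it off.

```bash
python3 -m creep '[[1,[0,0,-0.008],[0,0,-0.75]],[1,[0,0,-0.00133],[0,0,-1]],[1,[0,0,-0.00133],[0,0,-1]],[1,[0,0,-0.00133],[0,0,-1]],[1,[0,0,-0.00133],[0,0,-1]],[1,[0,0,-0.00133],[0,0,-1]],[1,[0,0,-0.00133],[0,0,-1]],[1,[0,0,-0.00133],[0,0,-1]],[1,[0,0,0],[0,0,0]]]'
```

```text
t: 14.25
position: [0.5231, 0.0525, 0.0785]
tcp_rot: [-180.0, -0.0, 164.1]
force: [-0.2, 0.2, -1.0]
grip_width: 0.011
grasp_force: 69.0
```

```bash
python3 -m creep '[[1,[0,0,-0.00133],[0,0,-1]],[1,[0,0,-0.00133],[0,0,-1]],[1,[0,0,-0.00133],[0,0,-1]],[1,[0,0,-0.00133],[0,0,-1]],[1,[0,0,-0.00133],[0,0,-1]],[1,[0,0,-0.00133],[0,0,-1]],[1,[0,0,-0.00133],[0,0,-1]],[1,[0,0,0],[0,0,0]]]'
python3 -m creep '[[1,[0,0,-0.01],[0,0,0]],[1,[0,0,-0.015],[0,0,0]],[1,[0,0,0],[0,0,0]]]'
```

```text
t: 15.25
position: [0.5233, 0.0525, 0.0807]
tcp_rot: [180.0, -0.0, -168.0]
force: [0.8, -0.1, -1.7]
grip_width: 0.0107
grasp_force: 69.0
t: 15.62
position: [0.5238, 0.0524, 0.0865]
tcp_rot: [-180.0, 0.1, -168.0]
force: [0.0, -0.1, -0.7]
grip_width: 0.0111
grasp_force: 68.9
```

```bash
python3 -m creep '[[1,[0,0,-0.225],[0,0,0]],[1,[-0.0158,0.2515,0],[0,0,0]],[1,[-0.0158,0.2515,0],[0,0,0]],[1,[-0.0158,0.2515,0],[0,0,0]],[1,[-0.0158,0.2515,0],[0,0,0]],[1,[0,0,0.2],[0,0,0]],[1,[0,0,0.1975],[0,0,0]],[1,[0,0,0],[0,0,0]]]'
python3 -m creep '[[1,[0,0,0.0125],[0,0,0]],[1,[0,0,0.0075],[0,0,0]],[1,[0,0,0],[0,0,0]]]'
```

```text
t: 16.62
position: [0.4921, 0.2514, 0.0493]
tcp_rot: [-180.0, -0.3, -168.0]
force: [-0.6, -0.1, -1.7]
grip_width: 0.0109
grasp_force: 71.0
t: 17.0
position: [0.4944, 0.2519, 0.0484]
tcp_rot: [180.0, 0.1, -168.0]
force: [-0.1, 0.3, -1.2]
grip_width: 0.0113
grasp_force: 71.0
```

```bash
python3 -m creep '[[1,[0,0,0.0085],[0,0,0]],[1,[0,0,0],[0,0,0]]]'
python3 -m creep '[[0.5,[0,0,0],[0,0,0]],[0.5,[0,0,0],[0,0,0]],[0.5,[0,0,0],[0,0,0]],[0.5,[0,0,-0.2],[0,0,0]],[0,[0,0,-0.2],[0,0,0]],[0,[0,0,0],[0,0,0]]]' 20
python3 - <<'E'
from h import *
np.set_printoptions(precision=4,suppress=True)
arm.capture("wrist");P=arm.camera_params("wrist")
for d in arm.tip_of("nut_1_center","wrist"): print(round(d["confidence"],2),np.round(d["uv"]),at("wrist",d["uv"],.029,P))
for d in arm.tip_of("dish","wrist"): print("dish",d["uv"],at("wrist",d["uv"],0,P))
print(arm.observe()["position"])
E
```

```text
t: 17.25
position: [0.4944, 0.2521, 0.0465]
tcp_rot: [180.0, 0.1, -168.0]
force: [-0.3, -0.3, 0.7]
grip_width: 0.0109
grasp_force: 71.3
t: 18.0
position: [0.4966, 0.2527, 0.1301]
tcp_rot: [180.0, 0.5, -168.0]
force: [1.0, 0.2, 0.0]
grip_width: 0.0768
grasp_force: 0.0
[0.4931 0.2516 0.1247]
```

```bash
python3 -m creep '[[0,[-0.017,-0.275,-0.0325],[0,0,0]],[0,[-0.017,-0.275,-0.0325],[0,0,0]],[0,[-0.017,-0.275,-0.0325],[0,0,0]],[0,[-0.017,-0.275,-0.0325],[0,0,0]],[0,[-0.017,-0.275,-0.0325],[0,0,0]],[0,[-0.017,-0.275,-0.0325],[0,0,0]],[0,[-0.017,-0.275,-0.0325],[0,0,0]],[0,[-0.017,-0.275,-0.0325],[0,0,0]],[0,[-0.017,-0.275,-0.0325],[0,0,0]],[0,[-0.017,-0.275,-0.0325],[0,0,0]],[0,[0,0,0],[0,0,1]],[0,[0,0,0],[0,0,1]],[0,[0,0,0],[0,0,1]],[0,[0,0,0],[0,0,1]],[0,[0,0,0],[0,0,1]],[0,[0,0,0],[0,0,1]],[0,[0,0,0],[0,0,1]],[0,[0,0,0],[0,0,1]],[0,[0,0,0],[0,0,1]],[0,[0,0,0],[0,0,1]]]'
python3 -m creep '[[0,[0,0,0],[0,0,1]],[0,[0,0,0],[0,0,1]],[0,[0,0,0],[0,0,1]],[0,[0,0,0],[0,0,1]],[0,[0,0,0],[0,0,1]],[0,[0,0,0],[0,0,1]],[0,[0,0,0],[0,0,1]],[0,[0,0,0],[0,0,1]],[0,[0,0,0],[0,0,1]],[0,[0,0,0],[0,0,1]],[0,[0,0,0],[0,0,1]],[0,[0,0,0],[0,0,1]],[0,[0,0,0],[0,0,1]],[0,[0,0,0],[0,0,1]],[0,[0,0,0],[0,0,1]],[0,[0,0,0],[0,0,1]],[0,[0,0,0],[0,0,1]],[0,[0,0,0],[0,0,1]],[0,[0,0,0],[0,0,0]]]'
python3 - <<'E'
from h import *
np.set_printoptions(precision=4,suppress=True)
P=arm.camera_params("wrist");im=arm.capture("wrist")
save(cv2.resize(im[120:330,180:460],None,fx=2.85,fy=2.85),"w5.png")
for d in arm.tip_of("nut_1_center","wrist"): print(round(d["confidence"],2),np.round(d["uv"]),at("wrist",d["uv"],.026,P))
s=arm.capture("side")
for d in arm.masks_of("nut_1_center","side"): print("side",round(d["confidence"],2),d["uv"],at("side",d["uv"],.03))
E
```

```text
t: 20.65
position: [0.6408, -0.2784, 0.1878]
tcp_rot: [180.0, -0.3, 151.9]
force: [-0.3, -0.4, -0.3]
grip_width: 0.0853
grasp_force: 0.0
t: 23.02
position: [0.6409, -0.2785, 0.1883]
tcp_rot: [-179.8, -0.1, 80.1]
force: [-0.7, 0.7, -0.5]
grip_width: 0.0856
grasp_force: 0.0
0.79 [327. 245.] [ 0.6406 -0.2995  0.026 ]
side 0.92 [516.5, 313.0] [ 0.6338 -0.2988  0.03  ]
```

View pics/w5.png

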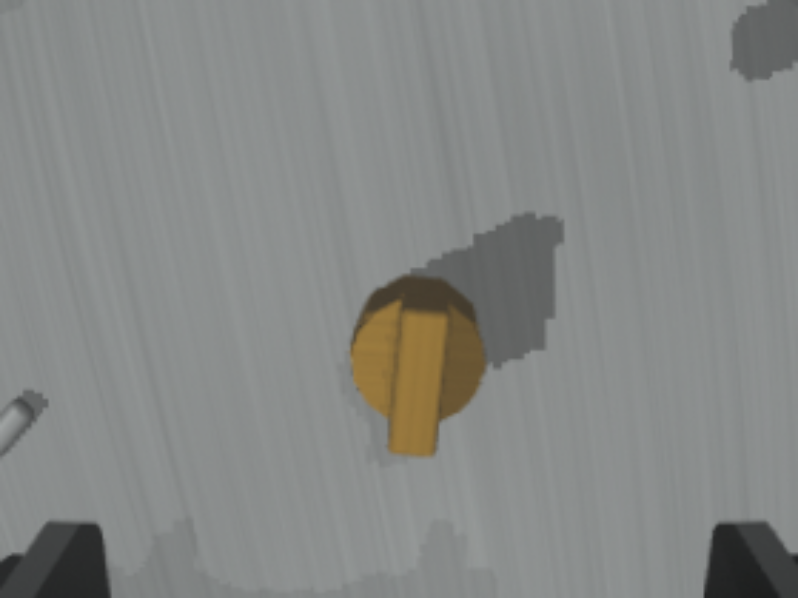

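The brass nut B has its bar's top-face corners at crop (402,310), (447,310), (437,455) and (390,452), tilted slightly from the tool x axis.

```bash
python3 - <<'E'
from h import *
np.set_printoptions(precision=4,suppress=True)
P=arm.camera_params("wrist")
c=[at("wrist",(x/2.85+180,y/2.85+120),.052,P) for x,y in [(402,309),(447,310),(437,456),(390,453)]]
f=(c[0]+c[1])/2;n=(c[2]+c[3])/2;m=(f+n)/2
print(m, np.linalg.norm(f-n),np.linalg.norm(c[0]-c[1]),np.degrees(np.arctan2(*(f-n)[1::-1])))
o=arm.observe();Rt=R.from_euler("xyz",o["tcp_rot"],degrees=True).as_matrix()
print(o["tcp_rot"],o["position"],Rt.T@(m-o["position"])*1000)
E
```

```text
[ 0.641  -0.3009  0.052 ] 0.043451926804688464 0.012485100826659514 76.17119594221948
[-179.9291   -0.0276   80.0723] [ 0.6415 -0.2788  0.1899] [-21.9295   3.4838 137.9352]
```

```bash
python3 -m creep '[[0,[-0.11,0.0175,0.1],[0,0,0]],[0,[0,0,0.2],[0,0,0.97]],[0,[0,0,0.25],[0,0,0]],[0,[0,0,0.18],[0,0,0]],[0,[0,0,0],[0,0,0]],[1,[0,0,0],[0,0,0]],[1,[0,0,0],[0,0,0]],[1,[0,0,0],[0,0,0]],[1,[0,0,0],[0,0,0]],[1,[0,0,0],[0,0,0]],[1,[0,0,0],[0,0,0]]]' 70
```

```text
t: 24.6
position: [0.6419, -0.3016, 0.0463]
tcp_rot: [179.9, 0.0, 76.2]
force: [-1.6, 0.6, 5.7]
grip_width: 0.0101
grasp_force: 68.7
```

```bash
python3 -m creep '[[1,[0,0,-0.2],[0,0,0]],[1,[0,0,-0.25],[0,0,0]],[1,[0.225,-0.1417,0],[0,0,0]],[1,[0.225,-0.1417,0],[0,0,0]],[1,[0.225,-0.1417,0],[0,0,0]],[1,[0.225,-0.1417,0],[0,0,0]],[1,[0.225,-0.1417,0],[0,0,0]],[1,[0.225,-0.1417,0],[0,0,0]],[1,[0.225,-0.1417,0],[0,0,0]],[1,[0,0,0],[0,0,-1]],[1,[0,0,0],[0,0,-1]],[1,[0,0,0],[0,0,-1]],[1,[0,0,0],[0,0,-1]],[1,[0,0,0],[0,0,-1]],[1,[0,0,0],[0,0,-1]],[1,[0,0,0],[0,0,-1]],[1,[0,0,0],[0,0,-1]],[1,[0,0,0],[0,0,-1]],[1,[0,0,0],[0,0,-1]],[1,[0,0,0],[0,0,-1]]]'
python3 -m creep '[[1,[0,0,0],[0,0,-1]],[1,[0,0,0],[0,0,-1]],[1,[0,0,0],[0,0,-1]],[1,[0,0,0],[0,0,-1]],[1,[0,0,0],[0,0,-1]],[1,[0,0,0],[0,0,-1]],[1,[0,0,0],[0,0,-1]],[1,[0,0,0],[0,0,-1]],[1,[0,0,0],[0,0,-1]],[1,[0,0,0],[0,0,-1]],[1,[0,0,0],[0,0,-1]],[1,[0,0,0],[0,0,-1]],[1,[0,0,0],[0,0,-1]],[1,[0,0,0],[0,0,-1]],[1,[0,0,0],[0,0,-1]],[1,[0,0,0],[0,0,-1]],[1,[0,0,0],[0,0,-1]],[1,[0,0,0],[0,0,-1]],[1,[0,0,0],[0,0,0]]]'
python3 - <<'E'
from h import *
np.set_printoptions(precision=4,suppress=True)
P=arm.camera_params("wrist");o=arm.observe();im=arm.capture("wrist");save(im[120:480,160:480],"w6.png")
p=o["position"];Rt=R.from_euler("xyz",o["tcp_rot"],degrees=True).as_matrix();T=np.linalg.inv(np.array(P["cam_to_world"]));K=np.array(P["intrinsics"])
print(p,o["force"])
h=cv2.cvtColor(im,cv2.COLOR_RGB2HSV);m=(h[...,0]>12)&(h[...,0]<28)&(h[...,1]>90);m[:,:200]=0;m[:,440:]=0;m[400:]=0
ys,xs=np.where(m);print("brass",xs.min(),xs.max(),ys.min(),ys.max())
# same patch in w4 (first nut, held)
a=cv2.cvtColor(cv2.imread("pics/w4.png"),cv2.COLOR_BGR2HSV);m=(a[...,0]>12)&(a[...,0]<28)&(a[...,1]>90);m[:,:200]=0;m[:,440:]=0;m[400:]=0
ys,xs=np.where(m);print("w4",xs.min(),xs.max(),ys.min(),ys.max())
E
```

```text
t: 27.1
position: [0.5236, 0.0522, 0.1339]
tcp_rot: [-180.0, -0.0, 120.3]
force: [-0.6, -0.0, -1.3]
grip_width: 0.01
grasp_force: 68.5
t: 29.48
position: [0.5237, 0.0522, 0.134]
tcp_rot: [180.0, -0.1, -167.9]
force: [0.3, -0.1, -2.7]
grip_width: 0.0101
grasp_force: 68.5
[0.5237 0.0522 0.134 ] [ 0.2583 -0.0845 -2.672 ]
brass 278 362 235 353
w4 277 363 236 356
```

The grip matches the first nut's to within a pixel, so I'll lower it onto the gauge.

```bash
python3 -m creep '[[1,[0,0,0.15],[0,0,0]],[1,[0,0,0.06],[0,0,0]],[1,[0,0,0],[0,0,0]]]'
python3 -m creep '[[1,[0,0,0.01],[0,0,0]],[1,[0,0,0.01],[0,0,0]],[1,[0,0,0],[0,0,0]]]'
python3 -m creep '[[1,[0,0,0.01],[0,0,0]],[1,[0,0,0],[0,0,0]]]'
```

```text
t: 29.9
position: [0.5232, 0.0522, 0.0916]
tcp_rot: [179.9, -0.2, -167.9]
force: [0.9, -0.7, -1.3]
grip_width: 0.0101
grasp_force: 68.5
t: 30.28
position: [0.5245, 0.0521, 0.0892]
tcp_rot: [-180.0, 0.1, -167.9]
force: [-1.0, 0.1, -0.9]
grip_width: 0.0102
grasp_force: 68.6
t: 30.52
position: [0.5241, 0.052, 0.0867]
tcp_rot: [-180.0, -0.0, -167.8]
force: [-0.5, -0.5, -1.7]
grip_width: 0.0103
grasp_force: 68.5
```

```bash
python3 -m creep '[[1,[0,0,0.01],[0,0,0]],[1,[0,0,0],[0,0,0]]]'
python3 -m creep '[[1,[0,0,0.0075],[0,0,0]],[1,[0,0,0],[0,0,0]]]'
```

```text
t: 30.78
position: [0.5241, 0.0521, 0.0846]
tcp_rot: [180.0, -0.0, -167.8]
force: [0.5, -0.6, -0.8]
grip_width: 0.0104
grasp_force: 68.5
t: 31.02
position: [0.5247, 0.0521, 0.0838]
tcp_rot: [-180.0, 0.1, -167.8]
force: [0.7, 0.2, 2.0]
grip_width: 0.0103
grasp_force: 68.9
```

```bash
python3 -m creep '[[1,[0,0,0.00133],[0,0,1]],[1,[0,0,0.00133],[0,0,1]],[1,[0,0,0.00133],[0,0,1]],[1,[0,0,0],[0,0,0]]]'
python3 -m creep '[[1,[0,0,0.00133],[0,0,1]],[1,[0,0,0.00133],[0,0,1]],[1,[0,0,0.00133],[0,0,1]],[1,[0,0,0.00133],[0,0,1]],[1,[0,0,0.00133],[0,0,1]],[1,[0,0,0.00133],[0,0,1]],[1,[0,0,0],[0,0,0]]]'
```

```text
t: 31.52
position: [0.5247, 0.052, 0.083]
tcp_rot: [-180.0, 0.1, -179.8]
force: [-0.6, 0.5, 1.4]
grip_width: 0.0104
grasp_force: 69.0
t: 32.4
position: [0.5246, 0.052, 0.0813]
tcp_rot: [180.0, 0.1, 156.3]
force: [0.1, -0.2, 1.7]
grip_width: 0.0103
grasp_force: 69.0
```

```bash
python3 -m creep '[[1,[0,0,0.00133],[0,0,1]],[1,[0,0,0.00133],[0,0,1]],[1,[0,0,0.00133],[0,0,1]],[1,[0,0,0.00133],[0,0,1]],[1,[0,0,0.00133],[0,0,1]],[1,[0,0,0],[0,0,0]]]'
```

```text
t: 33.15
position: [0.5244, 0.052, 0.0799]
tcp_rot: [180.0, 0.0, 136.3]
force: [0.2, -0.3, 1.2]
grip_width: 0.0099
grasp_force: 69.0
```

It's still sinking freely past 56°, so this is the good nut.

```bash
python3 -m creep '[[1,[0,0,0.00133],[0,0,1]],[1,[0,0,0.00133],[0,0,1]],[1,[0,0,0.00133],[0,0,1]],[1,[0,0,0.00133],[0,0,1]],[1,[0,0,0.00133],[0,0,1]],[1,[0,0,0.00133],[0,0,1]],[1,[0,0,0.00133],[0,0,1]],[1,[0,0,0]  ,[0,0,0]]]'
python3 -m creep '[[1,[0,0,0.00133],[0,0,1]],[1,[0,0,0.00133],[0,0,1]],[1,[0,0,0.00133],[0,0,1]],[1,[0,0,0.00133],[0,0,1]],[1,[0,0,0.00133],[0,0,1]],[1,[0,0,0],[0,0,0]]]'
```

```text
t: 34.15
position: [0.5236, 0.0524, 0.0772]
tcp_rot: [-179.9, -0.1, 108.3]
force: [-0.5, 1.5, -0.8]
grip_width: 0.0102
grasp_force: 68.7
t: 34.9
position: [0.5242, 0.0523, 0.0764]
tcp_rot: [180.0, -0.0, 88.3]
force: [-0.2, 0.7, 0.7]
grip_width: 0.0101
grasp_force: 68.8
```

```bash
python3 -m creep '[[1,[0,0,0.002],[0,0,1]],[1,[0,0,0.002],[0,0,1]],[1,[0,0,0.002],[0,0,1]],[1,[0,0,0.002],[0,0,1]],[1,[0,0,0],[0,0,0]]]'
python3 -c "
from cell import arm;o=arm.observe();print(o['position'],o['force'],o['wrist_torque'])"
```

```text
t: 35.52
position: [0.5255, 0.0522, 0.076]
tcp_rot: [179.8, -0.1, 72.3]
force: [0.9, 0.8, 4.4]
grip_width: 0.0099
grasp_force: 69.6
[0.52547968 0.05217929 0.07600494] [0.89757246 0.80095796 4.40453552] [ 0.22740334 -0.19252019  0.04091035]
```

```bash
python3 -m creep '[[1,[0,0,0.0025],[0,0,1]],[1,[0,0,0.001],[0,0,1]],[1,[0,0,0],[0,0,0]]]'
python3 -c "
from cell import arm;o=arm.observe();print(o['position'],o['force'],o['wrist_torque'])"
```

```text
t: 35.9
position: [0.526, 0.0519, 0.0758]
tcp_rot: [179.8, -0.1, 64.3]
force: [1.0, 1.6, 5.7]
grip_width: 0.0102
grasp_force: 70.0
[0.52598838 0.05194597 0.07579434] [1.01779736 1.62220859 5.6661556 ] [ 0.08440177 -0.22701616 -0.00466563]
```

```bash
python3 -m creep '[[1,[0,0,0],[0,0,1]],[1,[0,0,0],[0,0,0]]]'
python3 -m creep '[[0.6,[0,0,-0.008],[0,0,0]],[0.5,[0,0,0],[0,0,0]],[0.5,[0,0,0],[0,0,0]],[0.5,[0,0,-0.2],[0,0,0]],[0.3,[0,0,-0.25],[0,0,0]],[0,[-0.2,0,-0.1],[0,0,0]],[0,[-0.2,0,0],[0,0,0]],[0,[0,0,0],[0,0,0]]]' 20
python3 - <<'E'
from h import *
np.set_printoptions(precision=4,suppress=True)
t=arm.capture("top");s=arm.capture("side")
a=cv2.resize(s[150:260,180:380],(800,440));b=cv2.resize(t[170:270,190:340],(600,400))
save(a,"s7.png")
for c in("top","side"):
  for d in arm.tip_of("nut_1_center",c): print(c,round(d["confidence"],2),np.round(d["uv"]),at(c,d["uv"],.029),at(c,d["uv"],.056))
E
```

```text
t: 36.15
position: [0.526, 0.0518, 0.0758]
tcp_rot: [179.8, -0.1, 60.3]
force: [0.1, 1.0, 5.6]
grip_width: 0.0102
grasp_force: 69.9
t: 37.15
position: [0.4834, -0.0187, 0.1856]
tcp_rot: [-180.0, 0.0, 60.0]
force: [-0.4, 0.3, -0.2]
grip_width: 0.0851
grasp_force: 0.0
top 0.6 [313. 210.] [0.524  0.0492 0.029 ] [0.5196 0.0479 0.056 ]
side 0.8 [339. 216.] [0.5517 0.0808 0.029 ] [0.5288 0.0496 0.056 ]
```

View pics/s7.png

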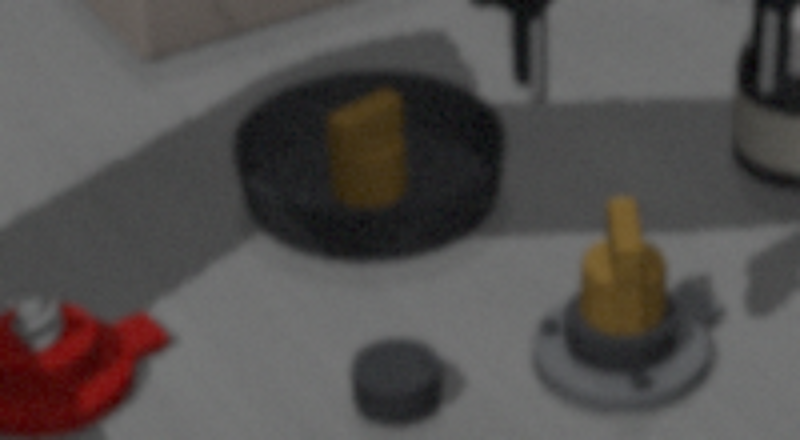

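The faulty nut stands upright in the dish at crop (368,150). The good nut sits with its rim on the shoulder at crop (624,270), and the arm is clear. Handing in.

```bash
python3 -c "
from cell import arm;print(arm.finish_job())"
```

```text
the job is handed in; nothing more can be done
None
```

The job is handed in: the good nut is screwed home with its rim on the gauge's shoulder, the nut that bound short is in the steel dish, and the robot clock stood at about 37 s of the 72 s allowed.

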